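# Zero a dosing pump's stroke lever and click it up to the fourth notch

## Robot

A 6-joint arm with a two-finger parallel gripper is mounted at the origin on the work surface. World frame = base frame: x ahead of the robot, y to its left, z up, the work surface at z = 0. Lengths are in m, angles in rad, forces in N, time in s.
With the tool pointing down it reaches from about 0.35 to 0.975 m from the base axis. Payload 4.9 kg.
Tool frame: the origin (TCP) lies midway between the tips of the shut fingers; the grasp point (between the pads) lies 19 mm behind it; z points along the fingers, y is the line along which they close (so a half turn about z gives the same grasp; the last joint's range is limited). The gripper opens to 85 mm and grips with 20 to 120 N. Pads are 22 mm wide; open, the fingers measure 114 mm over their backs; the gripper's body (76 mm by 85 mm) begins 54 mm behind the grasp point. The pads swing forward as they close: fully open they stand 13 mm farther back than shut.
Start: joints at [1.096, 0.053, 1.613, -0, 1.476, -0.119], TCP at [0.218, 0.586, 0.231] pointing down, gripper open.
Joint ranges: [-3.01, 3.01], [-1.01, 2.22], [0.06, 2.58], [-1.02, 4.17], [0.09, 2.62], [-3.14, 3.14]. Speed limits (rad/s): [2.57, 2.57, 3.14, 3.14, 3.14, 3.14].

## Interface

Orientations are given as a 3x3 rotation matrix whose columns are the frame's x, y, z axes.
In Python, from workcell import * gives the robot as it stands. Calls block until the motion is done:
- move_ptp(position, orientation): joint-space move of the TCP to a pose.
- servo_line(position, orientation=None, v=0.15, until_force=None): straight line of the TCP; orientation=None keeps the orientation; v is the mean speed in m/s. With until_force (N) it stops when the force on the tool has changed by that much, and returns True; else False.
- goto_joints(angles): joint-space move.
- gripper_to(opening, effort=None): finger opening in m; effort is the grip in N (None keeps the last); returns when the fingers have stopped.
- wait(seconds).
- ik(position, orientation): joint angles nearest the present ones, or None.
- get_image(name): name is "side" or "top"; returns (picture, depth): 480x640x3 uint8, blue, green, red; 480x640 float32, m along the optical axis (not along the pixel's ray), 0 where there is no reading.
- camera_model(name): a dict with "mtx" (3x3 intrinsics, pixels), "distortion" ([k1, k2, p1, p2, k3] as OpenCV has them; the pictures are not rectified), "rvec" (rotation vector, rad) and "tvec" (3), from world to camera coordinates, as OpenCV has them. Camera axes: x right, y down, z forward; pixel columns grow to the right and rows downward; lengths in m; the calibration is good to about 2 mm. A picture is of the moment at which its call begins. camera_model takes no time and is no camera call.
A pose or a line that the arm cannot do raises PlanningError and nothing moves.
- close_job(): hands the job in; it is judged then, once.
Trained networks look in the newest picture that a camera, given by its name, has taken for a name from the list of things; names that differ only in an ending like _2 or _b are one class to them, and where a whole thing is asked for, a point or a joint stands for the part that bears it (a point fixed in the world has none). Each returns a list of dicts, best first, with "p" (0 to 1); they miss things now and then, are a little off and sometimes report something else, mostly with a low value. They report only what shows in the picture. A call takes as long as a camera call.
- search_frame(camera, label): "extent" ([centre column, centre row, width, height] in pixels, round what is visible of it).
- masks_of(camera, label): "pixels" (480x640 bool, what is visible of it) and "extent" ([centre column, centre row, width, height] in pixels, round what is visible of it).
Readings, each from a call of its own:
- get_clock(): time.
- get_joints(): joint angles.
- get_joint_vel(): joint speeds.
- get_joint_torque(): joint torques, N m.
- get_tcp_pos(): TCP position.
- get_tcp_rot(): TCP orientation.
- get_contact_force(): force on the tool from outside, world axes, zero at the start.
- get_torque(): the same for the moment, N m.
- get_gripper_width(): finger opening in m.
- get_finger_force(): force on a finger pad.
Only numpy, scipy, OpenCV 4.12 (cv2) and the standard library are available. Lean on these libraries where they do the work, as an engineer would, in place of code of your own. Each camera call takes 0.05 s, during which the arm holds its last target. There are 200 camera calls.

## Task

Set the dosing pump's stroke to the fourth notch: first zero the thumb lever by pulling it back past its first notch and pressing it firmly, but without forcing it, against its sprung stop for a moment, then let it settle in notch zero. From there click it forward one notch at a time, resting in each notch, four clicks in all and never beyond the fourth. Then push the lock plunger fully down, let go, and leave the other things where they lie.

Things in the scene. Friction and masses are not known exactly. Their poses are not given: they have to be found in the camera images.
- unit: the pump's stroke unit, fixed to the table: a grey cast box 200 x 240 mm with an aluminium top plate at height 66 mm. Origin: centre of its underside; x runs to its far side, y to its left, z up.
- pivot (a point): the lever's upright pivot axis where it meets the top plate, at unit (0.050, 0, 0.066); x, y, z as the unit's. Round it on the plate eight steel studs, 10 mm thick, 11 mm high, 60 mm from the axis, make seven notches, 0 to 6.
- index_lever (a joint): lever angle q, rad, clockwise from above. Notch n rests at 0.2094 n. From the pivot the lever points along (-cos(0.628-q), -sin(0.628-q)) in the unit's frame: notch 0 lies at the right, forward is to the left. It starts in notch 1, 2 or 3. A sprung ball holds it: leaving a notch takes about 5 to 7 N at the paddle, falling to nothing half way; then it snaps on into the next notch by itself.
- zero_point (a point): where the paddle's origin is in notch 0. Behind it, on a steel block 26 mm high, is the sprung stop, met after 1 to 6 mm more paddle travel (set anew each time, not measured); it yields about 1 mm per 7 N. Zeroing needs 11 N or more on the paddle here for 0.25 s; over 22 N on the paddle at any time, pinching included, spoils the job. Released, the lever returns to notch 0.
- thumb_paddle: black upright thumb paddle on the lever's end, 12 mm thick along its path, 22 mm along the lever, 38 mm high. Origin: middle of its foot, 95 mm from the pivot axis and 88 mm above the table; its x points away from the pivot, z up. Nothing else within 80 mm of its path stands higher than 95 mm. Push it with a finger; do not grip it.
- lock_plunger (a joint): lock plunger travel, m: 0 up, 0.008 fully down. It moves straight down, slides with about 4 N and stays where it is left.
- lock_top (a point): middle of the plunger's round black top, 22 mm across, on the unit's far left corner (unit x 0.055, y 0.085), 102 mm above the table when up
- cap_nut: bystander: brass cap nut, 22 mm across, 18 mm high, standing on the unit's top plate near its far right corner. Origin: its underside or middle
- torch: bystander: black pocket torch, 135 x 34 x 34 mm, lying to the right of the unit. Origin: its underside or middle
- bearing_cap: bystander: grey cast cap, 80 mm across, 26 mm high, lying to the left of the unit. Origin: its underside or middle
- flange_ring: bystander: flat steel ring, 64 mm outside, 10 mm high, lying beyond the unit. Origin: its underside or middle
- screwdriver: bystander: screwdriver lying far to the right. Origin: its underside or middle
- spanner: bystander: open-ended spanner lying to the left. Origin: its underside or middle
- grease_jar: bystander: grey closed jar, 68 mm across, 80 mm high, far right. Origin: its underside or middle

How it is judged:
On the way, in this order (a step that is already met when the one before it is completed fails the run):
1. the lever is zeroed: behind notch 0, pushed on the paddle with at least 11 N for 0.25 s (value of joint index_lever below -0.006 rad and contact force between thumb_paddle and the fingers above 11 N), for 0.25 s.
2. the push is eased and the lever rests in notch 0 (value of joint index_lever between -0.05 and 0.05 rad and velocity of joint index_lever between -0.3 and 0.3 rad/s and contact force between thumb_paddle and the fingers below 3 N), for 0.2 s.
3. the lever rests in notch 1 (value of joint index_lever between 0.1594 and 0.2594 rad and velocity of joint index_lever between -0.3 and 0.3 rad/s), for 0.2 s.
4. the lever rests in notch 2 (value of joint index_lever between 0.3689 and 0.4689 rad and velocity of joint index_lever between -0.3 and 0.3 rad/s), for 0.2 s.
5. the lever rests in notch 3 (value of joint index_lever between 0.5783 and 0.6783 rad and velocity of joint index_lever between -0.3 and 0.3 rad/s), for 0.2 s.
6. the lever rests in notch 4 (value of joint index_lever between 0.7878 and 0.8878 rad and velocity of joint index_lever between -0.3 and 0.3 rad/s), for 0.2 s.
7. the lock plunger is pushed down at notch 4 (all of step 6 and value of joint lock_plunger above 0.0065 m), for 0.2 s.
At the end, for the whole second after the job is handed in: the lever is at rest in notch 4 (0.838 rad, within 0.05 rad) and the lock plunger is down (at least 6.5 of 8 mm) (all of step 7); the robot touches nothing.
It fails at once if the paddle pushed with more than 22 N (contact force between thumb_paddle and anything else above 22 N).
It fails at once if the lever goes half way beyond notch 4 (value of joint index_lever above 0.942 rad).
It fails at once if one of the other things is moved by more than 15 mm (distance of any of cap_nut, torch, bearing_cap, flange_ring, screwdriver, spanner, grease_jar from where it was at the start of the episode above 0.015 m).
It also fails if it takes over 72 s, if anything falls off the work surface, if the arm or the gripper's body presses on something with over 40 N, if the wrist force passes 120 N, or if a joint passes its speed limit or range.

## Working session

There is one attempt and no reset: what is moved stays moved. The work goes in short steps, each a Python script; the robot and the scene stay as the last script left them, time stands still between calls to the robot, and variables do not carry over. Pictures are saved under pics/ and viewed, at most 10 in all, crops included, and the job is handed in when it is done.

```bash
mkdir -p pics
cat > h.py <<'E'
from workcell import *
import numpy as np, cv2
def ray(cam,px):
    m=camera_model(cam);K=np.array(m["mtx"],float);D=np.array(m["distortion"],float)
    R=cv2.Rodrigues(np.array(m["rvec"],float))[0];t=np.array(m["tvec"],float).ravel()
    u=cv2.undistortPoints(np.array(px,float).reshape(-1,1,2),K,D).reshape(-1,2)
    d=np.c_[u,np.ones(len(u))]@R
    return -R.T@t,d
def cloud(cam,depth,mask):
    v,u=np.nonzero(mask&(depth>0)); c,d=ray(cam,np.c_[u,v]); return c+d*depth[v,u][:,None]
def at_z(cam,px,z):
    c,d=ray(cam,px); return c+d*((z-c[2])/d[:,2])[:,None]
E
python3 - <<'E'
from h import *
for c in("side","top"):
    im,d=get_image(c); cv2.imwrite(f"pics/{c}0.png",im)
    for l in("unit","thumb_paddle","lock_plunger","cap_nut","torch","bearing_cap"):
        for r in masks_of(c,l)[:2]:
            P=cloud(c,d,r["pixels"])
            if len(P): print(c,l,round(r["p"],2),np.round(r["extent"]),len(P),np.round(np.median(P,0),4),np.round(np.percentile(P,2,axis=0),3),np.round(np.percentile(P,98,axis=0),3))
print(get_clock())
E
```

```text
side unit 0.87 [320. 252.  85.  80.] 4609 [0.5594 0.024  0.0684] [ 0.469 -0.052  0.009] [0.662 0.186 0.102]
side unit 0.68 [277. 194.  46.  13.] 224 [0.4718 0.4295 0.0087] [0.386 0.404 0.001] [0.547 0.458 0.015]
side thumb_paddle 0.59 [304. 235.   7.  12.] 87 [0.5257 0.0418 0.1153] [0.517 0.037 0.095] [0.537 0.048 0.131]
side lock_plunger 0.69 [319. 236.  44.  18.] 382 [0.5712 0.0594 0.0919] [0.517 0.037 0.068] [0.628 0.098 0.129]
side lock_plunger 0.38 [328. 215.   3.   4.] 29 [0.6099 0.1521 0.1002] [0.604 0.146 0.09 ] [0.616 0.162 0.107]
side cap_nut 0.62 [345. 252.   9.   6.] 62 [ 0.6353 -0.0053  0.0761] [ 0.627 -0.013  0.068] [0.649 0.022 0.089]
side torch 0.64 [321. 303.  54.  24.] 595 [ 0.5568 -0.141   0.0281] [ 0.491 -0.155  0.007] [ 0.618 -0.119  0.038]
side bearing_cap 0.46 [303. 213.  22.  14.] 197 [0.5411 0.2904 0.0192] [0.511 0.221 0.001] [0.587 0.347 0.06 ]
side bearing_cap 0.43 [377. 263.  22.  16.] 216 [0.738  0.0193 0.0122] [ 0.709 -0.012  0.003] [0.766 0.05  0.017]
top unit 0.85 [286. 231. 127. 104.] 9199 [0.5549 0.0746 0.0644] [ 0.465 -0.044  0.009] [0.658 0.206 0.091]
top unit 0.47 [511. 298.  10.  86.] 586 [ 0.3675 -0.4259  0.0205] [ 0.314 -0.446  0.01 ] [ 0.485 -0.411  0.028]
top lock_plunger 0.53 [249. 204.  15.   8.] 99 [0.6084 0.1597 0.099 ] [0.6   0.15  0.083] [0.621 0.173 0.104]
top cap_nut 0.56 [325. 199.   7.  10.] 70 [ 0.6328 -0.0023  0.0787] [ 0.625 -0.011  0.066] [0.643 0.007 0.084]
top cap_nut 0.37 [510. 298.  13.  88.] 637 [ 0.3697 -0.4264  0.0202] [ 0.314 -0.45  -0.002] [ 0.501 -0.411  0.027]
top torch 0.62 [251. 206.  15.  10.] 76 [0.6086 0.1579 0.0999] [0.6   0.15  0.089] [0.62  0.167 0.104]
top bearing_cap 0.83 [200. 243.  32.  34.] 900 [0.5454 0.287  0.0139] [0.51  0.254 0.004] [0.583 0.325 0.028]
0.7
```

Run:
```python
import cv2,numpy as np
a=cv2.imread("pics/top0.png")[160:310,190:390]; b=cv2.imread("pics/side0.png")[190:310,250:390]
cv2.imwrite("pics/top_c.png",cv2.resize(a,None,fx=4,fy=4,interpolation=cv2.INTER_CUBIC))
cv2.imwrite("pics/side_c.png",cv2.resize(b,None,fx=5,fy=5,interpolation=cv2.INTER_CUBIC))
```

```text
(no output)
```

View pics/top_c.png

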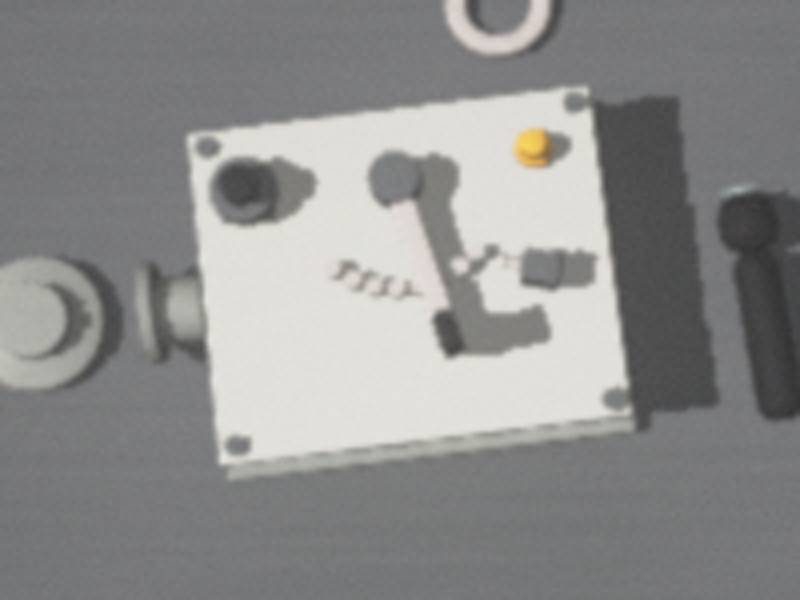

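View pics/side_c.png

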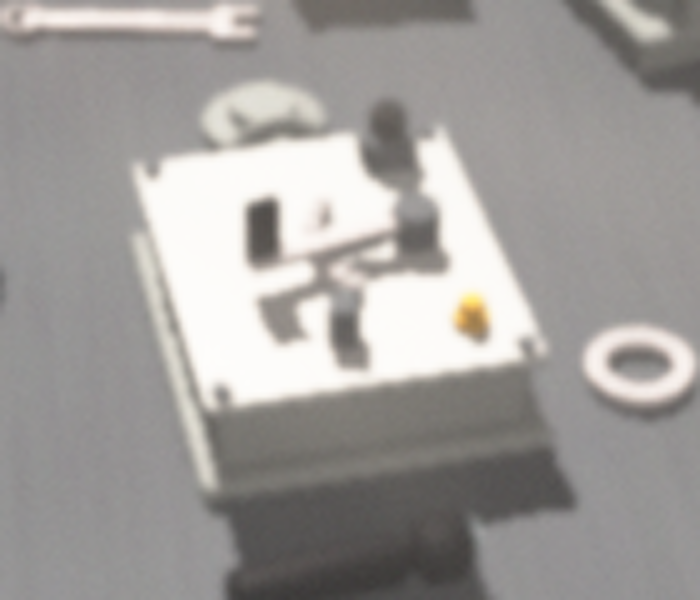

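The top view shows the lever's black paddle at full pixel (302,243), pivot cap at (289,204), plunger at (250,206), plate corners at about (237,193), (337,182), (348,265), (246,276). The side view shows the paddle at (302,236). The lever looks to be at notch 2 or so.

Run:
```python
from h import *
crop=np.array([(190,133),(590,88),(632,420),(223,463)],float)
px=(crop+.5)/4-.5+[190,160]
C=at_z("top",px,.066)[:,:2];print("corners",C.round(4).tolist(),C.mean(0).round(4), [round(float(np.linalg.norm(C[i]-C[i-1])),4) for i in range(4)])
A=[]
out={}
for c in("top","side"):
    im,d=get_image(c); P=cloud(c,d,np.ones(d.shape,bool)); v,u=np.nonzero(d>0); g=im[v,u].max(1)
    s=(abs(P[:,2]-.066)<.004)&(g>140)&(abs(P[:,0]-.56)<.15)&(abs(P[:,1]-.07)<.17)
    r=cv2.minAreaRect(P[s,:2].astype(np.float32)); print(c,"plate",s.sum(),r, P[s,2].mean())
    box=lambda lo,hi:(P>lo).all(1)&(P<hi).all(1)
    for n,lo,hi in(("paddle",(.48,-.02,.098),(.56,.12,.14)),("hub",(.57,.03,.072),(.64,.1,.14)),("plunger",(.58,.13,.096),(.64,.19,.12)),("stopblk",(.52,-.03,.08),(.58,.02,.12))):
        q=P[box(lo,hi)]
        if len(q): print(c,n,len(q),q.mean(0).round(4),q.min(0).round(4),q.max(0).round(4))
m=masks_of("top","thumb_paddle"); print([(x["p"],x["extent"]) for x in m][:2])
for n,x,y,z in(("pad",448,332,.126),("hub",396,178,.1),("plg",240,184,.102)):
    print(n,at_z("top",[((x+.5)/4-.5+190,(y+.5)/4-.5+160)],z).round(4))
for n,x,y,z in(("padtop",263,206,.126),("hub",418,202,.1),("plg",386,108,.102)):
    print("side",n,at_z("side",[((x+.5)/5-.5+250,(y+.5)/5-.5+190)],z).round(4))
```

```text
corners [[0.6466, 0.1923], [0.6702, -0.0348], [0.4811, -0.0552], [0.4595, 0.1708]] [0.5643 0.0683] [0.1883, 0.2283, 0.1902, 0.2271]
top plate 6056 ((0.5634253025054932, 0.08729510009288788), (0.18997783958911896, 0.26566994190216064), 6.586811542510986) 0.06480891579110859
top paddle 64 [0.5238 0.0443 0.1216] [0.5143 0.037  0.0981] [0.536  0.0516 0.1276]
top hub 252 [0.602  0.0695 0.0877] [0.57   0.0316 0.0723] [0.6284 0.0885 0.0965]
top plunger 74 [0.6102 0.1596 0.1001] [0.5994 0.1489 0.0963] [0.6205 0.1691 0.1049]
top stopblk 107 [ 0.5641 -0.0027  0.0885] [ 0.5537 -0.0171  0.0802] [0.5735 0.0181 0.0963]
side plate 1541 ((0.5636894702911377, 0.08780141174793243), (0.18783237040042877, 0.27119800448417664), 6.690733909606934) 0.06791090759662752
side paddle 90 [0.5266 0.0418 0.1165] [0.5164 0.0347 0.098 ] [0.5369 0.0512 0.132 ]
side hub 219 [0.6037 0.0641 0.0867] [0.5701 0.0301 0.072 ] [0.6394 0.098  0.0995]
side plunger 30 [0.6113 0.1562 0.1015] [0.6035 0.1456 0.0962] [0.6197 0.1691 0.1068]
side stopblk 67 [ 0.5661 -0.0087  0.0917] [ 0.5566 -0.0202  0.0806] [0.5756 0.0175 0.0995]
[]
pad [[0.523  0.0437 0.126 ]]
hub [[0.6117 0.073  0.1   ]]
plg [[0.6089 0.158  0.102 ]]
side padtop [[0.5261 0.0439 0.126 ]]
side hub [[0.6165 0.0723 0.1   ]]
side plg [[0.6107 0.1661 0.102 ]]
```

```bash
cat >> h.py <<'E'
YAW=.108; U=np.array([.5643,.0683]); RU=np.array([[np.cos(YAW),-np.sin(YAW)],[np.sin(YAW),np.cos(YAW)]])
PIV=U+RU@[.05,0]; PLG=U+RU@[.055,.085]; N=.2094
def frame(q):
    a=.628-q
    return RU@[-np.cos(a),-np.sin(a)], RU@[-np.sin(a),np.cos(a)]
def pose(q,off,z=.100,sx=1):
    d,t=frame(q); p=PIV+.095*d+off*t
    x=np.r_[sx*t,0]; zz=np.array([0,0,-1.]); return np.r_[p,z],np.c_[x,np.cross(zz,x),zz]
def ft(q): # tangential force on tool, along +q, and horizontal size
    f=np.array(get_contact_force()); return float(f[:2]@frame(q)[1]),float(np.linalg.norm(f))
E
python3 - <<'E'
from h import *
j=np.array(get_joints()); q=2*N
for s in(1,-1):
    k=[ik(*pose(a,o,sx=s)) for a,o in((q,.035),(-.1,.02),(0,-.03),(4*N,-.017))]; print(s,[None if x is None else np.round(x,2).tolist() for x in k])
S=min((1,-1),key=lambda s:abs(np.array(ik(*pose(q,.035,sx=s)))-j).max()); print("S",S)
gripper_to(0,20)
move_ptp(*pose(q,.035,.2,S)); servo_line(*pose(q,.035,.1,S),v=.1)
print(get_contact_force(),get_gripper_width(),get_tcp_pos(),get_clock())
hit=servo_line(*pose(q,.010,.1,S),v=.012,until_force=2.5)
p=np.array(get_tcp_pos())[:2]; d,t=frame(q); r=p-PIV
print(hit,"off",(r-.095*d)@t,"rad",r@d,ft(q),get_clock())
E
```

```text
1 [[0.01, -0.08, 1.97, -0.0, 1.25, -0.31], [-0.11, -0.04, 1.93, -0.0, 1.25, -0.94], [-0.15, 0.03, 1.87, -0.0, 1.25, -0.89], [-0.02, -0.07, 1.97, -0.0, 1.25, 0.09]]
-1 [[0.01, -0.08, 1.97, -0.0, 1.25, 2.83], [-0.11, -0.04, 1.93, -0.0, 1.25, 2.2], [-0.15, 0.03, 1.87, -0.0, 1.25, 2.25], [-0.02, -0.07, 1.97, -0.0, 1.25, -3.06]]
S 1
[-0.66411049 -0.6768251   0.77420919] -0.0002306135345936838 [0.51353346 0.07732372 0.1009116 ] 4.8833
True off 0.017279214655556104 rad 0.09531025888602647 (0.6449070695150676, 0.6945020596428265) 6.2833
```

Run:
```python
from h import *
O=.0172; mx=0
for q in np.arange(2*N,.4*N-.001,-.0419):
    hit=servo_line(*pose(q,O),v=.03,until_force=14); f=ft(q); print(round(q,3),hit,np.round(f,1))
    if hit: break
wait(.3); b=np.mean([ft(0)[0] for _ in range(5)]); print("bias",b)
hit=servo_line(*pose(0,O),v=.02,until_force=10); print(hit,ft(0))
if not hit:
    hit=servo_line(*pose(-.14,O),v=.006,until_force=14.5)
    for _ in range(6):
        print(hit,np.round(ft(-.05),2)); wait(.08)
    r=np.array(get_tcp_pos())[:2]-PIV; print(r@frame(0)[1]-O, get_clock())
```

```text
0.419 False [0.1 1.3]
0.377 False [4.4 4.7]
0.335 False [3.2 3.3]
0.293 False [0.1 0.5]
0.251 False [0.1 1.3]
0.209 False [-0.4  0.7]
0.167 False [6.  7.3]
0.126 False [2.1 2.9]
0.084 False [1.  1.1]
bias -0.38352265153727594
False (0.31953575470387274, 1.2211393641826227)
True [5.86 5.97]
True [5.45 5.48]
True [5.49 5.68]
True [5.63 6.34]
True [5.72 7.38]
True [7.02 8.42]
-0.0023746924633613886 11.4833
```

Run:
```python
from h import *
O=.0172; d,t=frame(0)
r=np.array(get_tcp_pos())[:2]-PIV; s=-(r@t-O)
for i in range(30):
    s+=.0003; hit=servo_line(*pose(-s/.095,O),v=.006,until_force=8)
    f=np.mean([ft(-.05) for _ in range(4)],0); p=np.array(get_tcp_pos())[:2]-PIV
    print(hit,round(s*1e3,2),round((O-p@t)*1e3,2),np.round(f,1))
    if f[0]>14 or hit: break
for _ in range(5): wait(.1); print(np.round(ft(-.05),1))
print(get_clock())
```

```text
False 2.67 2.18 [5.1 5.4]
False 2.97 2.53 [6.6 6.7]
False 3.27 2.88 [6.1 6.4]
False 3.57 3.15 [7.3 7.6]
False 3.87 3.57 [6.5 7.1]
False 4.17 3.69 [7.9 8.2]
False 4.47 4.01 [7.1 7.6]
False 4.77 4.1 [7.9 8.3]
False 5.07 4.16 [9.4 9.9]
False 5.37 4.26 [9.1 9.7]
False 5.67 4.33 [10.1 11.3]
False 5.97 4.41 [11.1 12.2]
False 6.27 4.47 [12.1 13.5]
False 6.57 4.57 [12.1 13.5]
False 6.87 4.66 [13.4 14.2]
False 7.17 5.05 [12.7 13.4]
False 7.47 5.2 [13.1 13.3]
False 7.77 5.25 [14.1 14.6]
[14.4 14.9]
[14.6 15.1]
[13.7 14.3]
[13.8 14.5]
[13.7 14.4]
16.8083
```

```bash
cat >> h.py <<'E'
def paddle_q():
    out=[]
    for c in("top","side"):
        im,d=get_image(c); P=cloud(c,d,(im.max(2)<90)); r=P[:,:2]-PIV; n=np.linalg.norm(r,axis=1)
        s=(P[:,2]>.105)&(P[:,2]<.132)&(n>.08)&(n<.11); s&=(r@RU)[:,0]<-.02
        w=r[s].mean(0)@RU if s.sum()>8 else [np.nan]*2; out.append((int(s.sum()),round(float(.628-np.arctan2(-w[1],-w[0]))/N,2)))
    return out
E
python3 - <<'E'
from h import *
O=.0172
servo_line(*pose(-.0082/.095,O),v=.006); wait(.35); print(ft(-.05))
servo_line(*pose(0,.02),v=.02); servo_line(*pose(0,.03),v=.06)
servo_line(*pose(0,.03,.16),v=.15); wait(.2); print(ft(0),get_clock())
servo_line(*pose(0,-.035,.16),v=.15)
print(paddle_q()); im,_=get_image("top"); cv2.imwrite("pics/z0.png",cv2.resize(im[160:310,190:390],None,fx=4,fy=4))
servo_line(*pose(0,-.035),v=.1,until_force=6); print(get_tcp_pos(),ft(0),get_clock())
E
```

```text
(16.808489532189704, 17.785784408786974)
(-0.842795150851384, 1.2837201370362434) 19.1833
[(45, 0.01), (18, -0.29)]
[ 0.56744652 -0.01609031  0.10040123] (-0.4153388410069135, 0.4279325335250369) 20.6667
```

View pics/z0.png

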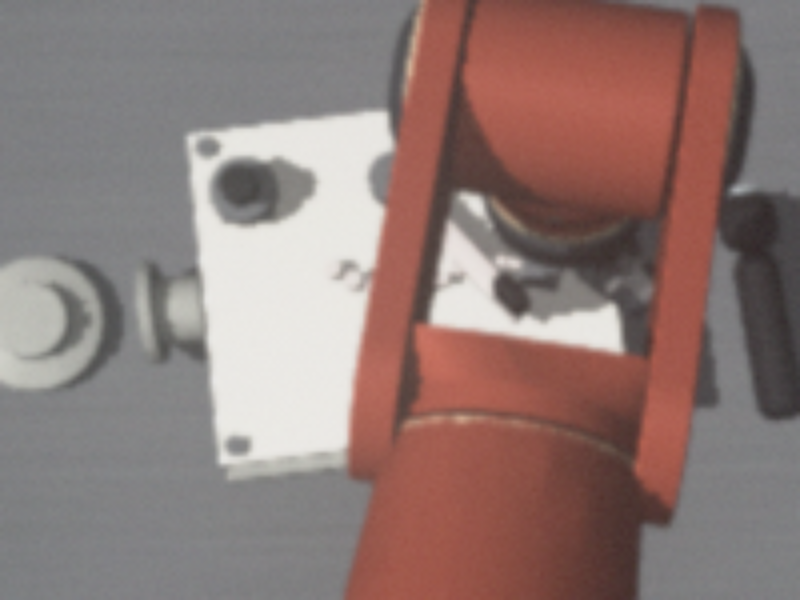

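The paddle (crop 512,292; full 318,233) lies in notch 0 behind the arm. Next is the first click.

```bash
cat >> h.py <<'E'
def click(n,O=-.0172,end=.6):
    F=[]
    servo_line(*pose(n*N,O-.004),v=.04,until_force=12)
    for k in np.arange(0,end+.001,.1):
        h=servo_line(*pose((n+k)*N,O),v=.02,until_force=12); F.append(round(ft((n+k)*N)[0],1))
        if h: print("HIT",k); break
    servo_line(*pose((n+end)*N,O-.006),v=.05); wait(.4)
    print(n+1,F,paddle_q(),round(get_clock(),1))
E
python3 - <<'E'
from h import *
click(0)
E
```

```text
1 [-1.9, -5.8, -5.7, -4.3, -2.5, 1.0, 0.3] [(31, 1.03), (19, 0.35)] 23.8
```

Run:
```python
from h import *
click(1); click(2)
```

```text
2 [0.9, -4.3, -6.0, -3.4, -1.8, -0.3, 0.4] [(11, 2.05), (12, 0.98)] 26.8
3 [-0.6, -3.7, -5.8, -4.8, -3.5, -1.3, 0.4] [(0, nan), (0, nan)] 29.8
```

Run:
```python
from h import *
click(3)
servo_line(*pose(3.6*N,-.03),v=.08); servo_line(*pose(3.6*N,-.03,.18),v=.15)
R=pose(3*N,0)[1]
move_ptp(np.r_[PLG,.18],R)
im,_=get_image("top"); cv2.imwrite("pics/n4.png",cv2.resize(im[160:310,190:390],None,fx=4,fy=4))
im,_=get_image("side"); cv2.imwrite("pics/n4s.png",cv2.resize(im[190:310,250:390],None,fx=5,fy=5))
print(paddle_q(),get_tcp_pos(),get_clock())
```

```text
4 [-0.8, -1.5, -5.0, -5.2, -2.1, -0.5, -0.7] [(0, nan), (1, nan)] 32.8
[(24, 3.88), (21, 3.82)] [0.60923531 0.15769491 0.17979747] 34.5917
```

View pics/n4.png

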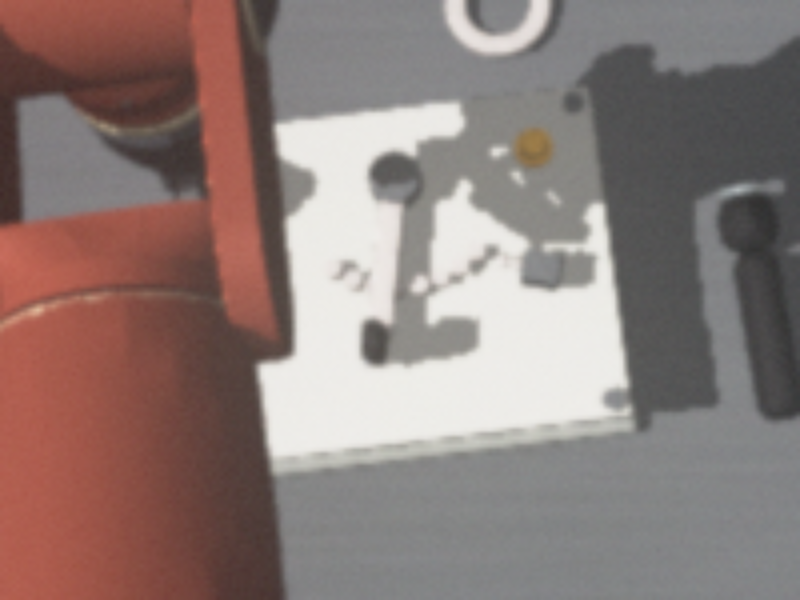

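View pics/n4s.png

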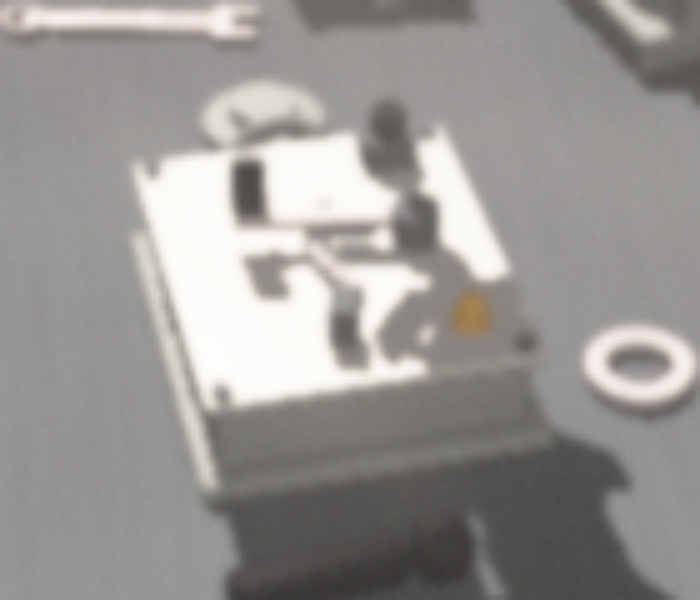

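Both views show the lever in notch 4, with the paddle at crop (375,342) from above. The bystanders haven't moved, so I'll press the plunger.

Run:
```python
from h import *
servo_line(np.r_[PLG,.112],v=.08,until_force=10); b=np.array(get_contact_force())[2]
z=.106; 
while z>.085:
    servo_line(np.r_[PLG,z],v=.02,until_force=25); f=np.array(get_contact_force())[2]-b; p=get_tcp_pos()[2]
    print(round(z,4),round(p,4),round(f,1))
    if f>14: break
    z-=.001
wait(.4); print(np.array(get_contact_force()).round(1))
servo_line(np.r_[PLG,.2],v=.1); move_ptp([.35,.35,.3],np.array(get_tcp_rot())); wait(.2)
im,d=get_image("top"); cv2.imwrite("pics/end.png",cv2.resize(im[160:310,190:390],None,fx=4,fy=4)); 
for c in("top","side"):
    im,d=get_image(c); P=cloud(c,d,np.ones(d.shape,bool)); s=(np.linalg.norm(P[:,:2]-PLG,axis=1)<.009)&(P[:,2]<.12); print(c,np.percentile(P[s,2],[50,75,95]).round(4))
print(paddle_q(),get_contact_force(),get_clock())
```

```text
0.106 0.1058 -0.4
0.105 0.105 -0.3
0.104 0.1039 0.4
0.103 0.1029 -0.7
0.102 0.102 -0.1
0.101 0.1014 3.8
0.1 0.1002 3.7
0.099 0.099 3.2
0.098 0.0979 3.3
0.097 0.0969 2.3
0.096 0.0959 3.0
0.095 0.0949 3.0
0.094 0.094 3.4
0.093 0.094 6.6
0.092 0.0939 10.9
0.091 0.0938 14.6
[-6.1 -0.6 15.9]
top [0.0922 0.0932 0.0958]
side [0.093  0.0955 0.0983]
[(36, 3.92), (16, 3.78)] [-0.58173095  0.80642403 -0.28730792] 43.1583
```

View pics/end.png

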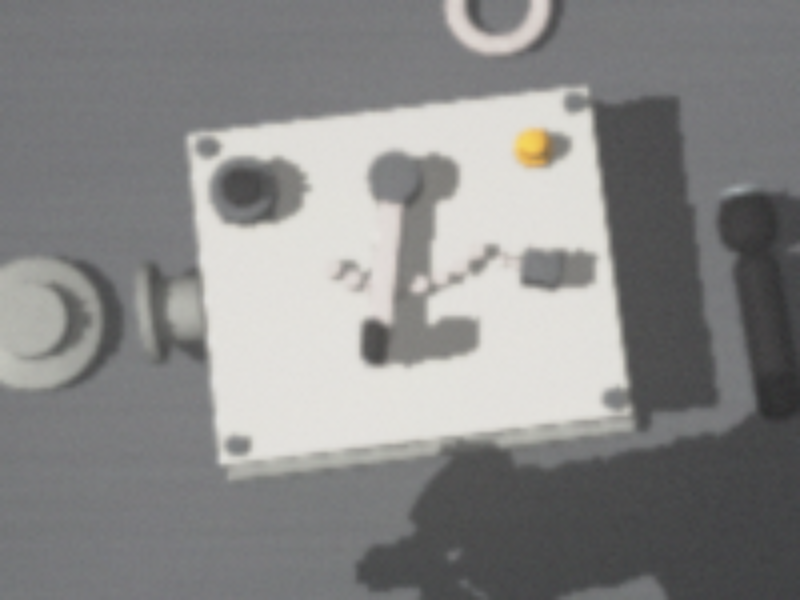

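The plunger is down 8 mm, the lever is in notch 4, nothing else has moved, and the arm is clear.

```bash
python3 -c "
from workcell import *
print(close_job())"
```

```text
the job is handed in; nothing more can be done
None
```

I handed the job in with the lever zeroed (about 14–17 N against the stop) and clicked forward four notches to notch 4, the lock plunger fully down, the arm clear, and no sign that any other thing had moved; no verdict came back.

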